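# Count three blue buttons through the gate of the sorting tray

## Robot

A 6-joint arm with a two-finger parallel gripper is mounted at the origin on the work surface. World frame = base frame: x ahead of the robot, y to its left, z up, the work surface at z = 0. Lengths are in m, angles in rad, forces in N, time in s.
With the tool pointing down it reaches from about 0.375 to 0.9 m from the base axis. Payload 3.1 kg.
Tool frame: the origin (TCP) lies where the fingers leave the gripper's body, on its centre line; the fingertips stand 73 mm ahead of it and the grasp point (between the pads) lies 54 mm ahead of it; z points along the fingers, y is the line along which they close (so a half turn about z gives the same grasp; the last joint's range is limited). The gripper opens to 85 mm and grips with 20 to 120 N. Pads are 22 mm wide; open, the fingers measure 114 mm over their backs; the gripper's body (76 mm by 85 mm) begins 54 mm behind the grasp point. The pads swing forward as they close: fully open they stand 13 mm farther back than shut.
Start: joints at [0.949, 0.527, 1.433, -0, 1.181, -0.178], TCP at [0.268, 0.564, 0.304] pointing down, gripper open.
Joint ranges: [-3.08, 3.08], [-0.75, 2.2], [0.22, 2.44], [-1.43, 4.57], [0, 2.65], [-2.85, 2.85]. Speed limits (rad/s): [2.79, 2.79, 3.14, 3.14, 3.14, 3.14].

## Interface

Orientations are given as a unit quaternion [x, y, z, w].
In Python, from station import manip gives the robot as it stands.
- The arm moves only by the shell command python3 -m crank 'ROWS' [FORCE]. ROWS is JSON, a list of rows, each an object with "dp": the shift along the tool's x, y, z normalised to -1 to 1, where 1 is 50 cm, a list of three; "delta_rot": the turn, a rotation vector about the tool's x, y, z normalised to -1 to 1, where 1 is 2 pi rad, a list of three; "fingers": the opening, from -1 (shut) to 1 (fully open). A call has 1 to 12 rows; each row shifts and turns the commanded pose from where the row before left it, along the tool's axes as they then stand; what a row does not reach is not made up. A row lasts 1/12 s, in which the tool goes at most 41.7 mm and 7.16 degrees, less where a joint would pass 70% of its speed; a pose out of reach is approached as far as the arm can. A call with a number of a shift or a turn outside -1 to 1 is refused whole. A call with a gripper value outside its range is refused whole. The fingers move at their own pace and stop on an object; FORCE is the grip in N (left out, the last holds). Time passes only in rows, so rows that do not move let the fingers close. It gives the time, the measured TCP pose, the force, the opening and the grip force at its end, in the units of the state.
- manip.sense(): the state, without advancing time (a new reading comes with each control period).
- manip.snapshot(name): name is "scene" or "top"; returns (picture, depth): 384x512x3 uint8, red, green, blue; 384x512 float32, m along the optical axis (not along the pixel's ray), 0 where there is no reading.
- manip.camera_model(name): a dict with "fx", "fy", "cx", "cy" (pixels), "origin" and "attitude" of the camera in the world. Camera axes: x right, y up, looking along -z (the intrinsics and any distortion apply to the point x, -y, -z); pixel columns grow to the right and rows downward; lengths in m; the calibration is good to about 2 mm. A picture is of the moment at which its call begins. camera_model takes no time and is no camera call.
- manip.sign_off(): hands the job in; it is judged then, once.
The state is a dict: "t": time; "q": joint angles; "qd": joint speeds; "tau": joint torques, N m; "tcp_pos": TCP position; "tool_rot": TCP orientation; "force": force on the tool from outside, world axes, zero at the start; "ft_torque": the same for the moment, N m; "finger_gap": opening from 0.0 (shut) to 1.0 (fully open); "gripper_force": force on a finger pad.
Only numpy, scipy, OpenCV 4.12 (cv2) and the standard library are available. Lean on these libraries where they do the work, as an engineer would, in place of code of your own. Each camera call takes 0.05 s, during which the arm holds its last target. There are 200 camera calls.

## Task

Count the three blue buttons out of the sorting tray: with your fingertips sweep them along the felt and through the narrow gate, one at a time, so that each drops into the catch slot behind it. Slide them lightly, never pinching or picking up a button. Leave the two terracotta buttons lying in the tray and do not disturb the things around it.

Things in the scene. Friction and masses are not known exactly. Their poses are not given: they have to be found in the camera images.
- tray: Wooden sorting tray, fixed. Origin: on the table top under the middle of the floor's lip in the gate; x points out through the gate to the catch slot, y left seen along x, z up. Its pale felt floor is 55 mm above the table, from x = -250 mm to the lip at x = 0, and y from -132 to +132 mm inside the walls, which stand 12 mm above the felt and are 8 mm thick.
- gate (a point): Middle of the gate, on the lip of the felt floor (55 mm above the table), axes as the tray. The gate is a 40 mm wide opening (y -20 to +20 mm) between two brass posts in the 6 mm thick front wall (x -6 to 0 mm). The floor ends at this lip: a button whose centre is pushed past it tips over and drops into the slot by itself.
- slot (a point): Middle of the bottom of the catch slot, axes as the tray: an open-topped pocket right behind the gate, 60 mm along x by 120 mm along y inside. Its bottom is 5 mm above the table, 50 mm below the felt; its outer walls stand 55 mm above the table.
- fence_left (a point): Outer end of the left (+y) raked fence, on the felt against the side wall. The fence's straight inner face runs from here to the gate post (x -6, y +20 mm in the tray's frame); it is 12 mm high, as the walls.
- fence_right (a point): Outer end of the right (-y) raked fence, on the felt against the side wall. The fence's straight inner face runs from here to the gate post (x -6, y -20 mm in the tray's frame); it is 12 mm high, as the walls.
- blue_a_center (a point): Blue ceramic button with four holes, a flat round disc 30 mm across and 9 mm thick, about 14 g, lying flat on the felt; this point is its centre, half-way up (59.5 mm above the table at the start).
- blue_b_center (a point): Blue ceramic button with four holes, a flat round disc 30 mm across and 9 mm thick, about 14 g, lying flat on the felt; this point is its centre, half-way up (59.5 mm above the table at the start).
- blue_c_center (a point): Blue ceramic button with four holes, a flat round disc 30 mm across and 9 mm thick, about 14 g, lying flat on the felt; this point is its centre, half-way up (59.5 mm above the table at the start).
- terra_a_center (a point): Terracotta (orange-brown) ceramic button with four holes, a flat round disc 30 mm across and 9 mm thick, about 14 g, lying flat on the felt; this point is its centre, half-way up (59.5 mm above the table at the start). To stay in the tray.
- terra_b_center (a point): Terracotta (orange-brown) ceramic button with four holes, a flat round disc 30 mm across and 9 mm thick, about 14 g, lying flat on the felt; this point is its centre, half-way up (59.5 mm above the table at the start). To stay in the tray.
- reel_red: Bystander: wooden reel of red thread standing upright beside the slot, 32 mm across, 40 mm high; origin at the centre of its underside.
- reel_cream: Bystander: wooden reel of cream thread standing upright beside the slot, 32 mm across, 40 mm high; origin at the centre of its underside.
- thimble: Bystander: brass thimble, 19 mm across, 24 mm high; origin at the centre of its underside.
- pincushion: Bystander: round grey pincushion with pins, 80 mm across, 50 mm high with its pins, beyond the slot; origin at the centre of its underside.
- bobbin: Bystander: dark wooden lace bobbin lying behind the tray, 105 mm long along its x axis, 16 mm thick; origin at the middle of its underside.
- scissors: Bystander: small embroidery scissors lying flat behind the tray, about 105 mm long along its x axis, 8 mm high; origin on the table under the pivot.
Things that resemble listed ones, but are neither listed nor needed, are in the scene too. What is shaped like the part that bears blue_c_center but black, grey or turquoise is not meant.

How it is judged:
By the outcome, as a careful person would: the job done as asked, in the order asked, and still so for the second after the job is handed in, with the robot touching nothing.
It also fails if it takes over 64 s, if anything falls off the work surface, if the arm or the gripper's body presses on something with over 40 N, if the wrist force passes 120 N, or if a joint passes its speed limit or range.

## Working session

There is one attempt and no reset: what is moved stays moved. The work goes in short steps, Python scripts to look and compute and a shell command to move; the robot and the scene stay as the last step left them, time stands still between calls to the robot, and variables do not carry over. Pictures are saved under pics/ and viewed, at most 10 in all, crops included, and the job is handed in when it is done.

```bash
mkdir -p pics
python3 - <<'E'
from station import manip
import cv2,numpy as np
for n in("scene","top"):
    p,d=manip.snapshot(n); cv2.imwrite(f"pics/{n}0.png",p[...,::-1]); np.save(f"pics/{n}0.npy",d)
    print(manip.camera_model(n))
s=manip.sense();print(s)
E
```

```text
{'fx': 352.4557553346915, 'fy': 352.4557553346915, 'cx': 254.12396564776753, 'cy': 185.9300241434262, 'origin': array([0.94887834, 0.32939229, 0.71289627]), 'attitude': array([0.14112871, 0.29380879, 0.85024563, 0.41332971])}
{'fx': 358.9322295472822, 'fy': 358.9322295472822, 'cx': 255.5778246328391, 'cy': 182.7999852882946, 'origin': array([ 0.46240355, -0.00853971,  0.78000054]), 'attitude': array([-0.03923851,  0.02734615,  0.71204098, -0.70050708])}
{'t': 0.1, 'q': array([ 9.48518490e-01,  5.28383393e-01,  1.43377817e+00, -2.53525786e-05,
        1.18140674e+00, -1.78514484e-01]), 'qd': array([ 0.00035558, -0.00299556, -0.00351196,  0.00197079,  0.0005877 ,
        0.00034395]), 'tau': array([ 2.69422526e-04, -4.43306172e+01, -1.78586662e+01, -2.26282750e-04,
        3.88199420e-03, -8.34344604e-06]), 'tcp_pos': array([0.26802445, 0.56405181, 0.3030238 ]), 'tool_rot': array([ 2.20060746e-01,  9.75485670e-01, -9.14265648e-04, -3.74242921e-04]), 'force': array([ 0.53686116, -0.63995768, -0.44497797]), 'ft_torque': array([ 0.00575131, -0.02236547, -0.01604702]), 'gripper_force': 0.0, 'finger_gap': 1.0003323987339654}
```

View pics/top0.png

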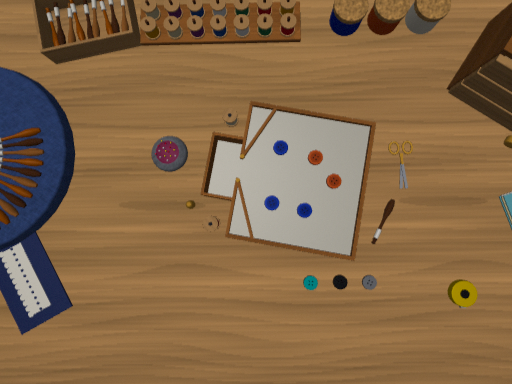

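View pics/scene0.png

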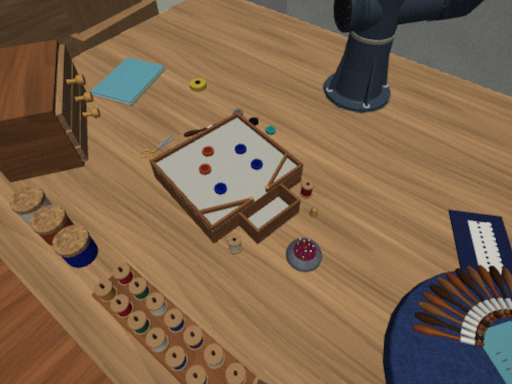

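```bash
cat > h.py <<'E'
import numpy as np,cv2
from scipy.spatial.transform import Rotation as R
from station import manip
def ray(n,uv,z):
    c=manip.camera_model(n); uv=np.atleast_2d(uv).astype(float)
    d=np.c_[(uv[:,0]-c['cx'])/c['fx'],-(uv[:,1]-c['cy'])/c['fy'],-np.ones(len(uv))]
    d=R.from_quat(c['attitude']).apply(d); o=c['origin']
    return (o+d*((z-o[2])/d[:,2])[:,None])[:,:2]
def blobs(n,p,z=.064,lo=40):
    h=cv2.cvtColor(p,cv2.COLOR_RGB2HSV); out={}
    for k,(a,b) in dict(blue=((112,150,60),(128,255,255)),terra=((3,140,120),(11,255,255))).items():
        m=cv2.inRange(h,a,b); N,_,st,ce=cv2.connectedComponentsWithStats(m)
        out[k]=[(ce[i].round(1),int(st[i,4]),ray(n,ce[i]+0,z)[0]) for i in range(1,N) if lo<st[i,4]<400]
    return out
E
python3 - <<'E'
from h import *
p=cv2.imread('pics/top0.png')[...,::-1].copy()
for k,v in blobs('top',p).items():
    for b in v: print(k,b)
q=cv2.imread('pics/scene0.png')[...,::-1].copy()
for k,v in blobs('scene',q).items():
    for b in v: print('s',k,b)
h=cv2.cvtColor(p,cv2.COLOR_RGB2HSV)
m=cv2.inRange(h,(0,0,150),(179,45,255)); m[:95]=0;m[265:]=0;m[:,:225]=0;m[:,385:]=0
m=cv2.morphologyEx(m,cv2.MORPH_OPEN,np.ones((3,3)))
N,L,st,ce=cv2.connectedComponentsWithStats(m);print(st,ce)
pts=ray('top',np.argwhere(m)[:,::-1],.055).astype(np.float32)
print(cv2.minAreaRect(pts*1000), cv2.boxPoints(cv2.minAreaRect(pts*1000)))
cv2.imwrite('pics/crop.png',cv2.resize(p[90:270,190:390],(800,720),interpolation=cv2.INTER_CUBIC)[:600,:,::-1])
E
```

```text
blue (array([280.3, 147.3]), 151, array([ 0.60135978, -0.04816457]))
blue (array([271.4, 202.6]), 154, array([ 0.49005566, -0.02801062]))
blue (array([304.2, 210. ]), 152, array([ 0.47433542, -0.0927738 ]))
terra (array([315.1, 156.8]), 137, array([ 0.58062615, -0.11762166]))
terra (array([333.5, 180.6]), 134, array([ 0.53196321, -0.15268444]))
s blue (array([240.1, 148.7]), 78, array([ 0.47829488, -0.08899383]))
s blue (array([256.2, 163.9]), 81, array([ 0.49384105, -0.02473741]))
s blue (array([220., 188.]), 97, array([ 0.60480644, -0.04480516]))
s blue (array([462.4, 229. ]), 56, array([0.36896107, 0.43492831]))
s blue (array([ 78.6, 259.8]), 242, array([ 0.91701676, -0.14728057]))
s terra (array([204.6, 168.4]), 46, array([ 0.5828001 , -0.11462767]))
s terra (array([  4.9, 297.1]), 55, array([ 1.0483126 , -0.19071419]))
s terra (array([ 26.9, 308.2]), 81, array([ 1.03391209, -0.13869946]))
s terra (array([  4.1, 328.2]), 68, array([ 1.07815697, -0.13767634]))
s terra (array([ 49.2, 336.3]), 75, array([ 1.03624461, -0.06203739]))
s terra (array([438.6, 332.8]), 86, array([0.60867223, 0.47253259]))
s terra (array([ 35.6, 366.6]), 61, array([ 1.07756696, -0.03648884]))
s terra (array([ 72.8, 371.5]), 83, array([1.04329042, 0.01882375]))
s terra (array([ 93.9, 375.4]), 60, array([1.02526422, 0.05120134]))
[[     0      0    512    384 181824]
 [   247    107     24     36    404]
 [   225    111    144    143  13891]
 [   230    194     19     42    463]
 [   375    230      5      7     26]] [[252.03773979 192.41654017]
 [256.49009901 121.01237624]
 [301.12670074 180.55438773]
 [238.5637149  219.12311015]
 [377.15384615 233.19230769]]
((536.8521728515625, -91.17070007324219), (336.02337646484375, 263.66790771484375), 79.11238861083984) [[ 375.65674  -231.2569  ]
 [ 634.5785   -281.05933 ]
 [ 698.0476     48.915497]
 [ 439.12585    98.717926]]
```

View pics/crop.png

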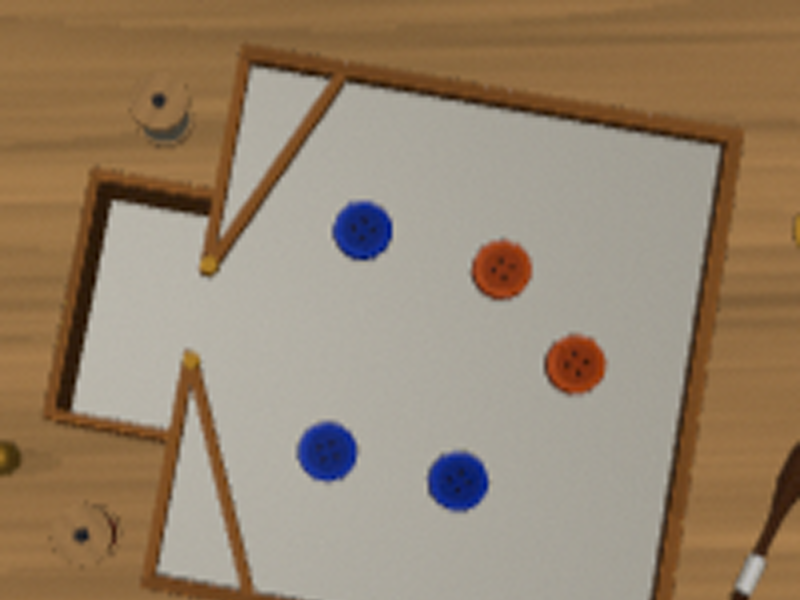

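Run:
```python
from h import *
P=ray('top',[[242.1,156.1],[237.6,179.6]],.067);print(P,np.linalg.norm(P[0]-P[1]))
# back wall + side walls outer top corners
C=ray('top',[[190+742/4,90+128/4],[190+246/4,90+45/4],[190+145/4,90+582/4]],.067);print(C)
print((C[1]-C[0])/np.linalg.norm(C[1]-C[0]),np.linalg.norm(C[1]-C[0]), (C[1]-C[2])/np.linalg.norm(C[1]-C[2]),np.linalg.norm(C[1]-C[2]))
ang=np.arctan2(*(P[0]-P[1])[::-1]);print(np.degrees(ang))
fx=np.array([.189,.982]);fy=np.array([-.982,.189])
# tray frame from the mid of outer corners: front corners C1,C2 at x=0,y=-/+140 
print('gate from corners',(C[1]+C[2])/2,'from posts',P.mean(0)+fx*.003)
g=P.mean(0)+fx*.003
for k,v in blobs('top',cv2.imread('pics/top0.png')[...,::-1].copy()).items():
  for b in v: print(k,(np.array([fx,fy])@(b[2]-g)*1000).round(1))
s=manip.sense(); r=R.from_quat(s['tool_rot']); print(r.as_matrix().round(3))
```

```text
[[0.58426208 0.02921097]
 [0.53691187 0.03878145]] 0.04830772876136412
[[ 0.64881835 -0.24072038]
 [ 0.69707037  0.00867011]
 [ 0.42653613  0.06236916]]
[0.18995699 0.98179241] 0.25401549156932923 [ 0.98086397 -0.19469429] 0.27581218710917177
-11.426746890756323
gate from corners [0.56180325 0.03551963] from posts [0.56115398 0.03694221]
blue [-76.  -55.6]
blue [-77.2  57.5]
blue [-143.8   60.7]
terra [-148.1  -48.3]
terra [-191.7   -7.2]
[[-0.903  0.429 -0.001]
 [ 0.429  0.903 -0.002]
 [ 0.    -0.002 -1.   ]]
```

```bash
cat >> h.py <<'E'
FX=np.array([.191,.9816]);FY=np.array([-.9816,.191]);G=np.array([.5614,.0365])
def tray(xy): return (np.array([FX,FY])@(np.asarray(xy)-G)*1000).round(1)
def plan(*W):   # waypoints (tray x mm, y mm, tcp z m, yaw rel tray deg); turn printed first, then shift in tool axes
    s=manip.sense(); r=R.from_quat(s['tool_rot']); p=s['tcp_pos']; m=r.as_matrix()
    y0=np.degrees(np.arctan2(m[1,0],m[0,0])); print('t',round(s['t'],2),'tray',tray(p[:2]),'z',p[2].round(4),'yaw',round(y0-79,1),'F',s['force'].round(1),'gap',round(s['finger_gap']*85,1),'tilt',(m[:,2]).round(3))
    for x,y,z,a in W:
        q=np.r_[G+(x*FX+y*FY)/1000,z]; ya=79+a; turn=-(ya-y0)
        c,sn=np.cos(np.radians(ya)),np.sin(np.radians(ya)); d=q-p
        print((x,y,z,a),'turn',round(turn/360,4),'dp',(np.array([c*d[0]+sn*d[1],sn*d[0]-c*d[1],-d[2]])/.5).round(4)); p=q;y0=ya
E
python3 -c "
from h import *
plan((-95,-81,.25,53.6),(-95,-81,.18,53.6))"
```

```text
t 0.1 tray [461.8 388.7] z 0.303 yaw 75.6 F [ 0.5 -0.6 -0.4] gap 85.0 tilt [-0.001 -0.002 -1.   ]
(-95, -81, 0.25, 53.6) turn 0.061 dp [-1.417  -0.3391  0.106 ]
(-95, -81, 0.18, 53.6) turn -0.0 dp [0.   0.   0.14]
```

```bash
python3 -m crank '[{"dp":[0,0,0],"delta_rot":[0,0,0.0153],"fingers":-0.765},{"dp":[0,0,0],"delta_rot":[0,0,0.0153],"fingers":-0.765},{"dp":[0,0,0],"delta_rot":[0,0,0.0153],"fingers":-0.765},{"dp":[0,0,0],"delta_rot":[0,0,0.0151],"fingers":-0.765},{"dp":[-0.07,-0.017,0.005],"delta_rot":[0,0,0],"fingers":-0.765},{"dp":[-0.07,-0.017,0.005],"delta_rot":[0,0,0],"fingers":-0.765},{"dp":[-0.07,-0.017,0.005],"delta_rot":[0,0,0],"fingers":-0.765},{"dp":[-0.07,-0.017,0.005],"delta_rot":[0,0,0],"fingers":-0.765},{"dp":[-0.07,-0.017,0.005],"delta_rot":[0,0,0],"fingers":-0.765},{"dp":[-0.07,-0.017,0.005],"delta_rot":[0,0,0],"fingers":-0.765},{"dp":[-0.07,-0.017,0.005],"delta_rot":[0,0,0],"fingers":-0.765},{"dp":[-0.07,-0.017,0.005],"delta_rot":[0,0,0],"fingers":-0.765}]' 20
python3 -m crank '[{"dp":[-0.07,-0.017,0.005],"delta_rot":[0,0,0],"fingers":-0.765},{"dp":[-0.07,-0.017,0.005],"delta_rot":[0,0,0],"fingers":-0.765},{"dp":[-0.07,-0.017,0.005],"delta_rot":[0,0,0],"fingers":-0.765},{"dp":[-0.07,-0.017,0.005],"delta_rot":[0,0,0],"fingers":-0.765},{"dp":[-0.07,-0.017,0.005],"delta_rot":[0,0,0],"fingers":-0.765},{"dp":[-0.07,-0.017,0.005],"delta_rot":[0,0,0],"fingers":-0.765},{"dp":[-0.07,-0.017,0.005],"delta_rot":[0,0,0],"fingers":-0.765},{"dp":[-0.07,-0.017,0.005],"delta_rot":[0,0,0],"fingers":-0.765},{"dp":[-0.07,-0.017,0.005],"delta_rot":[0,0,0],"fingers":-0.765},{"dp":[-0.07,-0.017,0.005],"delta_rot":[0,0,0],"fingers":-0.765},{"dp":[0,0,0],"delta_rot":[0,0,0],"fingers":-0.765}]'
python3 -c "
from h import *
plan((-95,-81,.25,53.6),(-95,-81,.18,53.6))"
```

```text
t: 1.1
tcp_pos: [0.4081, 0.3107, 0.2836]
tool_rot: [0.402, 0.916, -0.0, -0.0]
force: [0.4, 1.2, 0.5]
finger_gap: 0.121
gripper_force: 0.0
t: 2.02
tcp_pos: [0.586, -0.0088, 0.2584]
tool_rot: [0.404, 0.915, -0.001, 0.003]
force: [0.7, 0.4, -0.0]
finger_gap: 0.118
gripper_force: 0.0
t 2.02 tray [-39.8 -32.8] z 0.2584 yaw 53.3 F [ 0.7  0.4 -0. ] gap 10.0 tilt [ 0.004 -0.003 -1.   ]
(-95, -81, 0.25, 53.6) turn -0.0008 dp [-0.1431 -0.0317  0.0168]
(-95, -81, 0.18, 53.6) turn -0.0 dp [0.   0.   0.14]
```

```bash
python3 -m crank '[{"dp":[-0.047,-0.01,0.02],"delta_rot":[0,0,0],"fingers":-0.765},{"dp":[-0.047,-0.01,0.04],"delta_rot":[0,0,0],"fingers":-0.765},{"dp":[-0.047,-0.01,0.04],"delta_rot":[0,0,0],"fingers":-0.765},{"dp":[0,0,0.04],"delta_rot":[0,0,0],"fingers":-0.765},{"dp":[0,0,0],"delta_rot":[0,0,0],"fingers":-0.765},{"dp":[0,0,0],"delta_rot":[0,0,0],"fingers":-0.765}]'
python3 - <<'E'
from h import *
plan((-95,-81,.18,53.6))
for n in("top","scene"):
    p,d=manip.snapshot(n); np.save(f'pics/{n}1.npy',d); cv2.imwrite(f'pics/{n}1.png',p[...,::-1])
a=cv2.imread('pics/top1.png')[90:270,190:390];b=cv2.imread('pics/scene1.png')[80:260,140:340]
cv2.imwrite('pics/both1.png',cv2.resize(np.hstack([a,b]),(800,360),interpolation=cv2.INTER_CUBIC))
# tip height from scene depth: points near tcp xy
d=np.load('pics/scene1.npy');c=manip.camera_model('scene');v,u=np.nonzero(d)
z=d[v,u];P=np.c_[(u-c['cx'])/c['fx']*z,-(v-c['cy'])/c['fy']*z,-z];P=R.from_quat(c['attitude']).apply(P)+c['origin']
t=manip.sense()['tcp_pos'];k=(np.linalg.norm(P[:,:2]-t[:2],axis=1)<.03)&(P[:,2]>.072)
Q=P[k];print(len(Q),np.sort(Q[:,2])[:12].round(4))
k2=Q[:,2]<.13;print(np.array([tray(x) for x in Q[k2,:2]]).min(0),np.array([tray(x) for x in Q[k2,:2]]).max(0))
E
```

```text
t: 2.52
tcp_pos: [0.6176, -0.0642, 0.1874]
tool_rot: [0.402, 0.916, -0.0, -0.002]
force: [0.6, 0.8, -0.8]
finger_gap: 0.118
gripper_force: 0.0
t 2.52 tray [-88.2 -74.4] z 0.1874 yaw 53.6 F [ 0.6  0.8 -0.8] gap 10.0 tilt [-0.005  0.002 -1.   ]
(-95, -81, 0.18, 53.6) turn -0.0 dp [-0.0187 -0.0032  0.0149]
922 [0.1175 0.1189 0.1201 0.1212 0.1231 0.1239 0.125  0.125  0.1251 0.1263
 0.1269 0.127 ]
[-84.9 -89.4] [-69.4 -72.9]
```

View pics/both1.png

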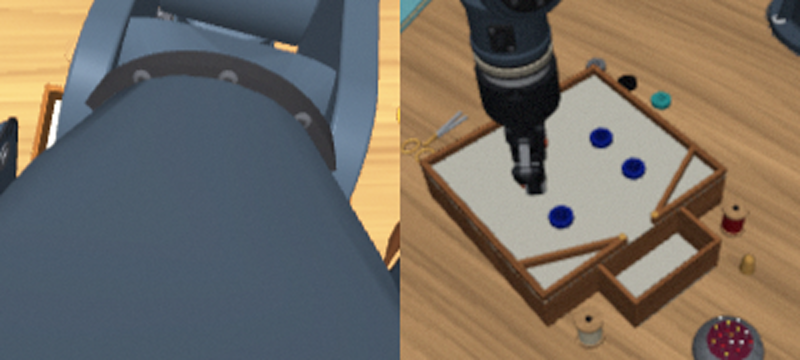

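```bash
sed -i 's/G=np.array(\[.5614,.0365\])/G=np.array([.5631,.0382])/' h.py
python3 -c "
from h import *
plan((-95,-81,.18,53.6),(-95,-81,.132,53.6))"
```

```text
t 2.62 tray [-89.7 -74.3] z 0.1897 yaw 53.7 F [ 0.1  0.2 -0.2] gap 10.5 tilt [ 0.  0. -1.]
(-95, -81, 0.18, 53.6) turn 0.0002 dp [-0.0171 -0.0005  0.0193]
(-95, -81, 0.132, 53.6) turn -0.0 dp [0.    0.    0.096]
```

```bash
python3 -m crank '[{"dp":[-0.017,0,0.02],"delta_rot":[0,0,0],"fingers":-0.765},{"dp":[0,0,0.035],"delta_rot":[0,0,0],"fingers":-0.765},{"dp":[0,0,0.035],"delta_rot":[0,0,0],"fingers":-0.765},{"dp":[0,0,0.02],"delta_rot":[0,0,0],"fingers":-0.765},{"dp":[0,0,0],"delta_rot":[0,0,0],"fingers":-0.765},{"dp":[0,0,0],"delta_rot":[0,0,0],"fingers":-0.765}]'
python3 -c "
from h import *
plan((-95,-81,.131,53.6))"
```

```text
t: 3.12
tcp_pos: [0.6248, -0.0709, 0.1339]
tool_rot: [0.402, 0.916, -0.0, -0.0]
force: [0.2, -0.3, -0.2]
finger_gap: 0.119
gripper_force: 0.0
t 3.12 tray [-95.3 -81.4] z 0.1339 yaw 53.6 F [ 0.2 -0.3 -0.2] gap 10.1 tilt [-0.  0. -1.]
(-95, -81, 0.131, 53.6) turn 0.0001 dp [ 0.001  -0.      0.0058]
```

```bash
python3 -m crank '[{"dp":[0,0,0.008],"delta_rot":[0,0,0],"fingers":-0.765},{"dp":[0.012,0,0],"delta_rot":[0,0,0],"fingers":-0.765},{"dp":[0.012,0,0],"delta_rot":[0,0,0],"fingers":-0.765},{"dp":[0.013,0,0],"delta_rot":[0,0,0],"fingers":-0.765},{"dp":[0.013,0,0],"delta_rot":[0,0,0],"fingers":-0.765},{"dp":[0.013,0,0],"delta_rot":[0,0,0],"fingers":-0.765},{"dp":[0.013,0,0],"delta_rot":[0,0,0],"fingers":-0.765},{"dp":[0.013,0,0],"delta_rot":[0,0,0],"fingers":-0.765},{"dp":[0.013,0,0],"delta_rot":[0,0,0],"fingers":-0.765},{"dp":[0.013,0,0],"delta_rot":[0,0,0],"fingers":-0.765},{"dp":[0.012,0,0],"delta_rot":[0,0,0],"fingers":-0.765},{"dp":[0.012,0,0],"delta_rot":[0,0,0],"fingers":-0.765}]'
python3 - <<'E'
from h import *
plan()
p,d=manip.snapshot('scene')
for k,v in blobs('scene',p).items():
    for b in v: print(k,b[1],tray(b[2]-[.0017,.0017]))
cv2.imwrite('pics/s2.png',cv2.resize(p[80:260,140:380],(800,600),interpolation=cv2.INTER_CUBIC)[...,::-1])
E
```

```text
t: 4.12
tcp_pos: [0.5772, -0.0195, 0.1299]
tool_rot: [0.402, 0.916, -0.0, 0.0]
force: [1.3, -0.2, -1.3]
finger_gap: 0.118
gripper_force: 0.2
t 4.12 tray [-53.9 -24.9] z 0.1299 yaw 53.6 F [ 1.3 -0.2 -1.3] gap 10.0 tilt [ 0. -0. -1.]
blue 82 [-76.8  57.3]
blue 97 [-38.   -5.1]
blue 58 [363.1 325.6]
blue 290 [420.6 300.2]
blue 285 [-116.  -378.5]
terra 43 [-191.5   -6.4]
terra 58 [-148.4  -46.9]
terra 85 [414.   92.6]
terra 57 [-101.5 -512.6]
terra 66 [ -66.6 -489.8]
terra 60 [ -74.4 -536. ]
terra 168 [  -5.2 -476. ]
terra 67 [ -28.2 -494.2]
terra 126 [430.5  37.9]
terra 195 [  -3.6 -523.7]
terra 71 [ -24.  -532.2]
terra 164 [  57.1 -480.1]
```

View pics/s2.png

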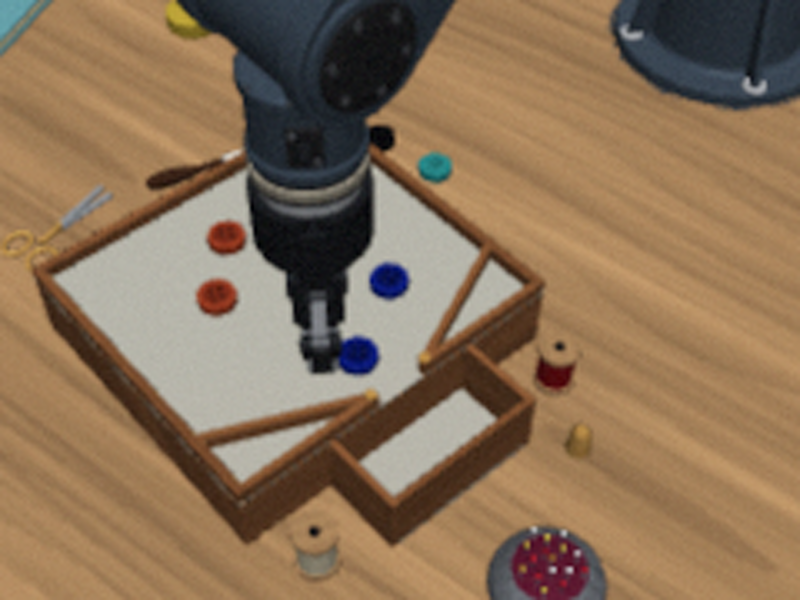

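```bash
python3 -m crank '[{"dp":[-0.012,0,0],"delta_rot":[0,0,0],"fingers":-0.765},{"dp":[-0.01,0,-0.03],"delta_rot":[0,0,0],"fingers":-0.765},{"dp":[0,0,-0.03],"delta_rot":[0,0,0],"fingers":-0.765},{"dp":[0,0,0],"delta_rot":[0,0,0.0183],"fingers":-0.765},{"dp":[0,0,0],"delta_rot":[0,0,0.0183],"fingers":-0.765},{"dp":[0,0,0],"delta_rot":[0,0,0.0183],"fingers":-0.765},{"dp":[0,0,0],"delta_rot":[0,0,0.0183],"fingers":-0.765},{"dp":[0,0,0],"delta_rot":[0,0,0.0183],"fingers":-0.765},{"dp":[0,0,0],"delta_rot":[0,0,0.0183],"fingers":-0.765},{"dp":[0,0,0],"delta_rot":[0,0,0.0183],"fingers":-0.765},{"dp":[0,0,0],"delta_rot":[0,0,0],"fingers":-0.765}]'
python3 -c "
from h import *
plan((-69.7,-9.2,.158,7.5),(-69.7,-9.2,.130,7.5),(-14,-1.8,.13,7.5))"
```

```text
t: 5.08
tcp_pos: [0.5857, -0.0287, 0.1599]
tool_rot: [0.729, 0.684, 0.0, 0.0]
force: [-0.1, -0.3, 0.9]
finger_gap: 0.119
gripper_force: 0.0
t 5.08 tray [-61.3 -34.9] z 0.1599 yaw 7.4 F [-0.1 -0.3  0.9] gap 10.2 tilt [ 0.001 -0.    -1.   ]
(-69.7, -9.2, 0.158, 7.5) turn -0.0004 dp [-0.0099 -0.0532  0.0038]
(-69.7, -9.2, 0.13, 7.5) turn -0.0 dp [0.    0.    0.056]
(-14, -1.8, 0.13, 7.5) turn -0.0 dp [ 1.124e-01 -1.000e-04 -0.000e+00]
```

```bash
python3 -m crank '[{"dp":[-0.01,-0.026,0],"delta_rot":[0,0,0],"fingers":-0.765},{"dp":[0,-0.027,0],"delta_rot":[0,0,0],"fingers":-0.765},{"dp":[0,0,0.03],"delta_rot":[0,0,0],"fingers":-0.765},{"dp":[0,0,0.03],"delta_rot":[0,0,0],"fingers":-0.765},{"dp":[0,0,0],"delta_rot":[0,0,0],"fingers":-0.765},{"dp":[0.014,0,0],"delta_rot":[0,0,0],"fingers":-0.765},{"dp":[0.014,0,0],"delta_rot":[0,0,0],"fingers":-0.765},{"dp":[0.014,0,0],"delta_rot":[0,0,0],"fingers":-0.765},{"dp":[0.014,0,0],"delta_rot":[0,0,0],"fingers":-0.765},{"dp":[0.014,0,0],"delta_rot":[0,0,0],"fingers":-0.765}]'
python3 -m crank '[{"dp":[0.014,0,0],"delta_rot":[0,0,0],"fingers":-0.765},{"dp":[0.014,0,0],"delta_rot":[0,0,0],"fingers":-0.765},{"dp":[0.014,0,0],"delta_rot":[0,0,0],"fingers":-0.765},{"dp":[0,0,0],"delta_rot":[0,0,0],"fingers":-0.765},{"dp":[0,0,0],"delta_rot":[0,0,0],"fingers":-0.765}]'
python3 - <<'E'
from h import *
plan((-40,0,.13,0))
p,d=manip.snapshot('scene')
for b in blobs('scene',p,lo=20)['blue'][:5]: print(b[:2],tray(b[2]-[.0017,.0017]))
cv2.imwrite('pics/s3.png',cv2.resize(p[80:260,140:380],(800,600),interpolation=cv2.INTER_CUBIC)[...,::-1])
E
```

```text
t: 5.92
tcp_pos: [0.5606, 0.0046, 0.1303]
tool_rot: [0.728, 0.686, 0.0, 0.0]
force: [-1.0, 0.5, -0.6]
finger_gap: 0.117
gripper_force: 0.1
t: 6.33
tcp_pos: [0.5617, 0.0251, 0.1299]
tool_rot: [0.728, 0.686, -0.0, -0.0]
force: [-0.3, -0.0, 0.7]
finger_gap: 0.117
gripper_force: 0.0
t 6.33 tray [-13.2  -1.1] z 0.1299 yaw 7.6 F [-0.3 -0.   0.7] gap 9.9 tilt [-0. -0. -1.]
(-40, 0, 0.13, 0) turn 0.021 dp [-0.0537 -0.0023 -0.0002]
(array([267.8, 214.7]), 93) [ 52.2 -21.1]
(array([ 80.1, 259. ]), 288) [-116.3 -378.6]
```

View pics/s3.png

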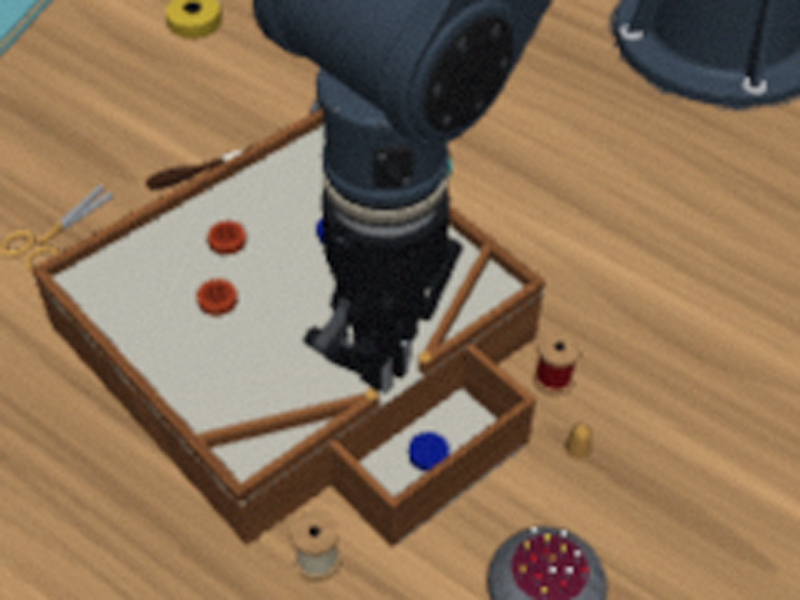

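```bash
python3 -m crank '[{"dp":[-0.03,0,0],"delta_rot":[0,0,0],"fingers":-0.765},{"dp":[-0.02,0,-0.03],"delta_rot":[0,0,0],"fingers":-0.765},{"dp":[0,0,-0.03],"delta_rot":[0,0,0.0188],"fingers":-0.765},{"dp":[0,0,0],"delta_rot":[0,0,0.0188],"fingers":-0.765},{"dp":[0,0,0],"delta_rot":[0,0,0.0188],"fingers":-0.765},{"dp":[0,0,0],"delta_rot":[0,0,0.0188],"fingers":-0.765},{"dp":[0,0,0],"delta_rot":[0,0,0.0188],"fingers":-0.765},{"dp":[0,0,0],"delta_rot":[0,0,0.0188],"fingers":-0.765},{"dp":[0,0,0],"delta_rot":[0,0,0.0188],"fingers":-0.765},{"dp":[0,0,0],"delta_rot":[0,0,0.0188],"fingers":-0.765},{"dp":[0,0,0],"delta_rot":[0,0,0.019],"fingers":-0.765},{"dp":[0,0,0],"delta_rot":[0,0,0],"fingers":-0.765}]'
python3 -c "
from h import *
plan((-96.7,84,.158,-53.4),(-96.7,84,.130,-53.4),(-53,25,.13,-53.4))"
```

```text
t: 7.38
tcp_pos: [0.5602, -0.001, 0.1599]
tool_rot: [0.976, 0.219, -0.0, 0.0]
force: [-0.1, -0.0, 0.8]
finger_gap: 0.119
gripper_force: 0.0
t 7.38 tray [-39.   -4.6] z 0.1599 yaw -53.6 F [-0.1 -0.   0.8] gap 10.1 tilt [-0. -0. -1.]
(-96.7, 84, 0.158, -53.4) turn -0.0007 dp [-0.2111 -0.0131  0.0038]
(-96.7, 84, 0.13, -53.4) turn -0.0 dp [0.    0.    0.056]
(-53, 25, 0.13, -53.4) turn -0.0 dp [ 0.1468  0.0002 -0.    ]
```

```bash
python3 -m crank '[{"dp":[-0.053,-0.003,0],"delta_rot":[0,0,0],"fingers":-0.765},{"dp":[-0.053,-0.004,0],"delta_rot":[0,0,0],"fingers":-0.765},{"dp":[-0.053,-0.003,0],"delta_rot":[0,0,0],"fingers":-0.765},{"dp":[-0.052,-0.003,0],"delta_rot":[0,0,0],"fingers":-0.765},{"dp":[0,0,0],"delta_rot":[0,0,0],"fingers":-0.765},{"dp":[0,0,0.03],"delta_rot":[0,0,0],"fingers":-0.765},{"dp":[0,0,0.03],"delta_rot":[0,0,0],"fingers":-0.765},{"dp":[0,0,0],"delta_rot":[0,0,0],"fingers":-0.765}]'
python3 -m crank '[{"dp":[0.013,0,0],"delta_rot":[0,0,0],"fingers":-0.765},{"dp":[0.013,0,0],"delta_rot":[0,0,0],"fingers":-0.765},{"dp":[0.013,0,0],"delta_rot":[0,0,0],"fingers":-0.765},{"dp":[0.013,0,0],"delta_rot":[0,0,0],"fingers":-0.765},{"dp":[0.013,0,0],"delta_rot":[0,0,0],"fingers":-0.765},{"dp":[0.013,0,0],"delta_rot":[0,0,0],"fingers":-0.765},{"dp":[0.013,0,0],"delta_rot":[0,0,0],"fingers":-0.765},{"dp":[0.013,0,0],"delta_rot":[0,0,0],"fingers":-0.765},{"dp":[0.013,0,0],"delta_rot":[0,0,0],"fingers":-0.765},{"dp":[0.013,0,0],"delta_rot":[0,0,0],"fingers":-0.765},{"dp":[0.013,0,0],"delta_rot":[0,0,0],"fingers":-0.765}]'
python3 -c "
from h import *
plan((-53,25,.13,-53.4))"
```

```text
t: 8.05
tcp_pos: [0.4623, -0.0404, 0.1286]
tool_rot: [0.975, 0.222, -0.001, -0.0]
force: [0.5, 0.5, -0.3]
finger_gap: 0.118
gripper_force: 0.0
t: 8.97
tcp_pos: [0.5272, -0.0089, 0.1299]
tool_rot: [0.975, 0.221, -0.0, -0.0]
force: [-0.6, -0.0, 0.9]
finger_gap: 0.118
gripper_force: 0.1
t 8.97 tray [-53.1  26.2] z 0.1299 yaw -53.5 F [-0.6 -0.   0.9] gap 10.0 tilt [-0.  0. -1.]
(-53, 25, 0.13, -53.4) turn -0.0002 dp [ 0.002   0.0013 -0.0003]
```

```bash
python3 -m crank '[{"dp":[-0.012,0,0],"delta_rot":[0,0,0],"fingers":-0.765},{"dp":[-0.02,0,-0.03],"delta_rot":[0,0,0],"fingers":-0.765},{"dp":[-0.02,0,-0.03],"delta_rot":[0,0,0],"fingers":-0.765},{"dp":[0,0,0],"delta_rot":[0,0,-0.0183],"fingers":-0.765},{"dp":[0,0,0],"delta_rot":[0,0,-0.0183],"fingers":-0.765},{"dp":[0,0,0],"delta_rot":[0,0,-0.0183],"fingers":-0.765},{"dp":[0,0,0],"delta_rot":[0,0,-0.0183],"fingers":-0.765},{"dp":[0,0,0],"delta_rot":[0,0,-0.0183],"fingers":-0.765},{"dp":[0,0,0],"delta_rot":[0,0,-0.0183],"fingers":-0.765},{"dp":[0,0,0],"delta_rot":[0,0,-0.0183],"fingers":-0.765},{"dp":[0,0,0],"delta_rot":[0,0,0],"fingers":-0.765}]'
python3 - <<'E'
from h import *
plan((-69.7,9.2,.158,-7.5),(-69.7,9.2,.130,-7.5),(-14,1.8,.13,-7.5))
p,d=manip.snapshot('scene')
for k,v in blobs('scene',p,lo=20).items():
  for b in v[:4]: print(k,b[:2],tray(b[2]-[.0017,.0017]))
cv2.imwrite('pics/s4.png',cv2.resize(p[80:260,140:380],(800,600),interpolation=cv2.INTER_CUBIC)[...,::-1])
E
```

```text
t: 9.88
tcp_pos: [0.5026, -0.0206, 0.1598]
tool_rot: [0.81, 0.586, -0.0, -0.0]
force: [-1.1, 0.2, 0.3]
finger_gap: 0.119
gripper_force: 0.0
t 9.88 tray [-69.2  48.2] z 0.1598 yaw -7.3 F [-1.1  0.2  0.3] gap 10.1 tilt [-0.001  0.    -1.   ]
(-69.7, 9.2, 0.158, -7.5) turn 0.0006 dp [0.0092 0.0774 0.0037]
(-69.7, 9.2, 0.13, -7.5) turn -0.0 dp [0.    0.    0.056]
(-14, 1.8, 0.13, -7.5) turn -0.0 dp [ 0.1124  0.0002 -0.    ]
blue (array([250.3, 184.6]), 98) [-37.    4.3]
blue (array([267.8, 214.7]), 92) [ 52.3 -21.2]
blue (array([ 79.5, 259.4]), 268) [-116.2 -379.7]
terra (array([207.9, 150.6]), 41) [-191.5   -5.7]
terra (array([204.4, 168.4]), 51) [-148.6  -47.4]
terra (array([  7.4, 276.6]), 21) [-173.2 -501.7]
terra (array([ 13.3, 285.9]), 26) [-146.4 -499.3]
```

Button B is at (-37, 4), as planned; now I push it through.

```bash
python3 -m crank '[{"dp":[0.004,0.038,0],"delta_rot":[0,0,0],"fingers":-0.765},{"dp":[0.005,0.04,0],"delta_rot":[0,0,0],"fingers":-0.765},{"dp":[0,0,0],"delta_rot":[0,0,0],"fingers":-0.765},{"dp":[0,0,0.03],"delta_rot":[0,0,0],"fingers":-0.765},{"dp":[0,0,0.03],"delta_rot":[0,0,0],"fingers":-0.765},{"dp":[0,0,0],"delta_rot":[0,0,0],"fingers":-0.765},{"dp":[0.014,0,0],"delta_rot":[0,0,0],"fingers":-0.765},{"dp":[0.014,0,0],"delta_rot":[0,0,0],"fingers":-0.765},{"dp":[0.014,0,0],"delta_rot":[0,0,0],"fingers":-0.765}]'
python3 -m crank '[{"dp":[0.014,0,0],"delta_rot":[0,0,0],"fingers":-0.765},{"dp":[0.014,0,0],"delta_rot":[0,0,0],"fingers":-0.765},{"dp":[0.014,0,0],"delta_rot":[0,0,0],"fingers":-0.765},{"dp":[0.014,0,0],"delta_rot":[0,0,0],"fingers":-0.765},{"dp":[0.014,0,0],"delta_rot":[0,0,0],"fingers":-0.765},{"dp":[0,0,0],"delta_rot":[0,0,0],"fingers":-0.765},{"dp":[0,0,0],"delta_rot":[0,0,0],"fingers":-0.765}]'
python3 - <<'E'
from h import *
plan()
p,d=manip.snapshot('scene')
for k,v in blobs('scene',p,lo=20).items():
  for b in v[:3]: print(k,b[:2],tray(b[2]-[.0017,.0017]))
E
```

```text
t: 10.68
tcp_pos: [0.5481, -0.0078, 0.1303]
tool_rot: [0.811, 0.585, -0.0, -0.0]
force: [0.6, -0.3, 0.5]
finger_gap: 0.116
gripper_force: 0.0
t: 11.27
tcp_pos: [0.5594, 0.0252, 0.1299]
tool_rot: [0.811, 0.586, -0.0, 0.0]
force: [-0.3, -0.3, -0.5]
finger_gap: 0.115
gripper_force: 0.0
t 11.27 tray [-13.5   1.1] z 0.1299 yaw -7.3 F [-0.3 -0.3 -0.5] gap 9.8 tilt [-0. -0. -1.]
blue (array([264.5, 210.7]), 168) [ 39.7 -19.7]
blue (array([463.5, 231.6]), 389) [355.3 263.6]
blue (array([500.8, 238.3]), 259) [414.6 307.2]
terra (array([207.6, 150.7]), 47) [-191.5   -6.6]
terra (array([204.7, 168.3]), 59) [-148.1  -46.8]
terra (array([ 11.2, 284.5]), 66) [-151.8 -501.3]
```

```bash
python3 -m crank '[{"dp":[-0.03,0,0],"delta_rot":[0,0,0],"fingers":-0.765},{"dp":[-0.02,0,-0.03],"delta_rot":[0,0,0],"fingers":-0.765},{"dp":[0,0,-0.03],"delta_rot":[0,0,0.0151],"fingers":-0.765},{"dp":[0,0,0],"delta_rot":[0,0,0.0151],"fingers":-0.765},{"dp":[0,0,0],"delta_rot":[0,0,0.0151],"fingers":-0.765},{"dp":[0,0,0],"delta_rot":[0,0,0.0151],"fingers":-0.765},{"dp":[0,0,0],"delta_rot":[0,0,0],"fingers":-0.765}]'
python3 - <<'E'
from h import *
plan((-172.8,77,.158,-29.1),(-172.8,77,.130,-29.1),(-62,15.3,.13,-29.1))
p,d=manip.snapshot('scene')
cv2.imwrite('pics/s5.png',cv2.resize(p[80:260,140:380],(800,600),interpolation=cv2.INTER_CUBIC)[...,::-1])
E
```

```text
t: 11.9
tcp_pos: [0.5513, 0.0005, 0.16]
tool_rot: [0.907, 0.421, -0.0, 0.0]
force: [0.7, 0.8, -0.0]
finger_gap: 0.118
gripper_force: 0.0
t 11.9 tray [-39.3   4.3] z 0.16 yaw -29.2 F [ 0.7  0.8 -0. ] gap 10.0 tilt [-0. -0. -1.]
(-172.8, 77, 0.158, -29.1) turn -0.0004 dp [-0.304   0.0028  0.0041]
(-172.8, 77, 0.13, -29.1) turn -0.0 dp [0.    0.    0.056]
(-62, 15.3, 0.13, -29.1) turn -0.0 dp [ 2.536e-01  1.000e-04 -0.000e+00]
```

View pics/s5.png

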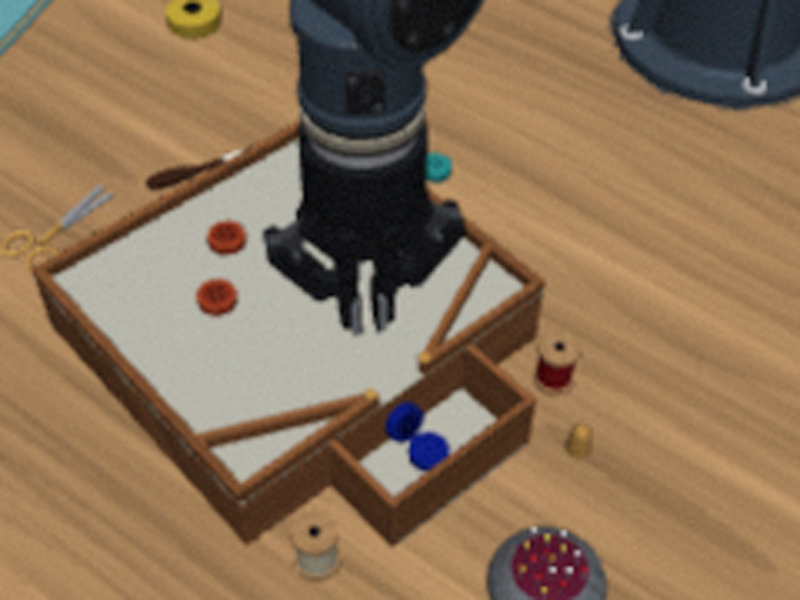

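```bash
python3 -m crank '[{"dp":[-0.06,0,0],"delta_rot":[0,0,0],"fingers":-0.765},{"dp":[-0.06,0,0],"delta_rot":[0,0,0],"fingers":-0.765},{"dp":[-0.06,0.001,0],"delta_rot":[0,0,0],"fingers":-0.765},{"dp":[-0.06,0.001,0],"delta_rot":[0,0,0],"fingers":-0.765},{"dp":[-0.064,0.001,0],"delta_rot":[0,0,0],"fingers":-0.765},{"dp":[0,0,0],"delta_rot":[0,0,0],"fingers":-0.765},{"dp":[0,0,0.03],"delta_rot":[0,0,0],"fingers":-0.765},{"dp":[0,0,0.03],"delta_rot":[0,0,0],"fingers":-0.765},{"dp":[0,0,0],"delta_rot":[0,0,0],"fingers":-0.765}]'
python3 -c "
from h import *
plan((-62,15.3,.13,-29.1))"
```

```text
t: 12.7
tcp_pos: [0.4546, -0.1165, 0.1286]
tool_rot: [0.907, 0.422, -0.0, -0.001]
force: [-0.0, -0.4, 1.6]
finger_gap: 0.12
gripper_force: 0.0
t 12.7 tray [-172.6   76.9] z 0.1286 yaw -29.1 F [-0.  -0.4  1.6] gap 10.2 tilt [-0.001  0.001 -1.   ]
(-62, 15.3, 0.13, -29.1) turn 0.0001 dp [ 2.532e-01  1.000e-04 -2.800e-03]
```

```bash
python3 -m crank '[{"dp":[0.014,0,0],"delta_rot":[0,0,0],"fingers":-0.765},{"dp":[0.014,0,0],"delta_rot":[0,0,0],"fingers":-0.765},{"dp":[0.014,0,0],"delta_rot":[0,0,0],"fingers":-0.765},{"dp":[0.014,0,0],"delta_rot":[0,0,0],"fingers":-0.765},{"dp":[0.014,0,0],"delta_rot":[0,0,0],"fingers":-0.765},{"dp":[0.014,0,0],"delta_rot":[0,0,0],"fingers":-0.765},{"dp":[0.014,0,0],"delta_rot":[0,0,0],"fingers":-0.765},{"dp":[0.014,0,0],"delta_rot":[0,0,0],"fingers":-0.765},{"dp":[0.014,0,0],"delta_rot":[0,0,0],"fingers":-0.765}]'
python3 -m crank '[{"dp":[0.014,0,0],"delta_rot":[0,0,0],"fingers":-0.765},{"dp":[0.014,0,0],"delta_rot":[0,0,0],"fingers":-0.765},{"dp":[0.014,0,0],"delta_rot":[0,0,0],"fingers":-0.765},{"dp":[0.014,0,0],"delta_rot":[0,0,0],"fingers":-0.765},{"dp":[0.014,0,0],"delta_rot":[0,0,0],"fingers":-0.765},{"dp":[0.014,0,0],"delta_rot":[0,0,0],"fingers":-0.765},{"dp":[0.014,0,0],"delta_rot":[0,0,0],"fingers":-0.765},{"dp":[0.014,0,0],"delta_rot":[0,0,0],"fingers":-0.765},{"dp":[0.014,0,0],"delta_rot":[0,0,0],"fingers":-0.765},{"dp":[0,0,0],"delta_rot":[0,0,0],"fingers":-0.765}]'
python3 -m crank '[{"dp":[-0.012,0,0],"delta_rot":[0,0,0],"fingers":-0.765},{"dp":[-0.02,0,-0.03],"delta_rot":[0,0,0],"fingers":-0.765},{"dp":[-0.01,0,-0.03],"delta_rot":[0,0,0],"fingers":-0.765},{"dp":[0,0,0],"delta_rot":[0,0,-0.015],"fingers":-0.765},{"dp":[0,0,0],"delta_rot":[0,0,-0.015],"fingers":-0.765},{"dp":[0,0,0],"delta_rot":[0,0,-0.015],"fingers":-0.765},{"dp":[0,0,0],"delta_rot":[0,0,-0.015],"fingers":-0.765},{"dp":[0,0,0],"delta_rot":[0,0,0],"fingers":-0.765}]'
python3 - <<'E'
from h import *
plan((-69.7,9.2,.158,-7.5),(-69.7,9.2,.130,-7.5),(-14,1.8,.13,-7.5))
p,d=manip.snapshot('scene')
for k,v in blobs('scene',p,lo=20).items():
  for b in v[:3]: print(k,b[:2],tray(b[2]-[.0017,.0017]))
E
```

```text
t: 13.45
tcp_pos: [0.4957, -0.0674, 0.13]
tool_rot: [0.907, 0.422, 0.0, 0.0]
force: [0.3, 0.2, -0.1]
finger_gap: 0.117
gripper_force: 0.1
t: 14.28
tcp_pos: [0.537, -0.019, 0.13]
tool_rot: [0.907, 0.422, 0.001, 0.0]
force: [0.1, 0.1, 0.2]
finger_gap: 0.119
gripper_force: 0.0
t: 14.95
tcp_pos: [0.5217, -0.0365, 0.1599]
tool_rot: [0.811, 0.584, -0.0, -0.0]
force: [-0.1, -0.6, -0.4]
finger_gap: 0.117
gripper_force: 0.0
t 14.95 tray [-81.2  26.4] z 0.1599 yaw -7.5 F [-0.1 -0.6 -0.4] gap 10.0 tilt [-0.001  0.    -1.   ]
(-69.7, 9.2, 0.158, -7.5) turn 0.0001 dp [0.0273 0.0311 0.0039]
(-69.7, 9.2, 0.13, -7.5) turn -0.0 dp [0.    0.    0.056]
(-14, 1.8, 0.13, -7.5) turn -0.0 dp [ 0.1124  0.0002 -0.    ]
blue (array([249.2, 184.8]), 96) [-38.2   2. ]
blue (array([264.6, 210.9]), 164) [ 40.2 -19.7]
blue (array([478.4, 217.4]), 32) [358.  321.1]
terra (array([207.8, 150.5]), 40) [-191.7   -5.6]
terra (array([204.5, 168.4]), 53) [-148.4  -47.2]
terra (array([  6.9, 279.9]), 31) [-166.8 -504.7]
```

```bash
python3 -m crank '[{"dp":[0,0,0],"delta_rot":[0,0,-0.0105],"fingers":-0.765},{"dp":[0,0,0],"delta_rot":[0,0,-0.0103],"fingers":-0.765},{"dp":[0.01,0.024,0],"delta_rot":[0,0,0],"fingers":-0.765},{"dp":[0.01,0.024,0],"delta_rot":[0,0,0],"fingers":-0.765},{"dp":[0,0,0],"delta_rot":[0,0,0],"fingers":-0.765},{"dp":[0,0,0.03],"delta_rot":[0,0,0],"fingers":-0.765},{"dp":[0,0,0.03],"delta_rot":[0,0,0],"fingers":-0.765},{"dp":[0,0,0],"delta_rot":[0,0,0],"fingers":-0.765},{"dp":[0.014,0,0],"delta_rot":[0,0,0],"fingers":-0.765},{"dp":[0.014,0,0],"delta_rot":[0,0,0],"fingers":-0.765},{"dp":[0.014,0,0],"delta_rot":[0,0,0],"fingers":-0.765}]'
python3 -c "
from h import *
plan((-13,1.5,.13,0))"
```

```text
t: 15.92
tcp_pos: [0.5515, -0.0095, 0.1302]
tool_rot: [0.772, 0.636, -0.0, -0.0]
force: [0.2, -0.1, 0.3]
finger_gap: 0.118
gripper_force: 0.0
t 15.92 tray [-49.    2.3] z 0.1302 yaw -0.1 F [ 0.2 -0.1  0.3] gap 10.0 tilt [-0.  0. -1.]
(-13, 1.5, 0.13, 0) turn -0.0002 dp [0.072  0.0015 0.0004]
```

```bash
python3 -m crank '[{"dp":[0.014,0,0],"delta_rot":[0,0,0],"fingers":-0.765},{"dp":[0.014,0,0],"delta_rot":[0,0,0],"fingers":-0.765},{"dp":[0.014,0,0],"delta_rot":[0,0,0],"fingers":-0.765},{"dp":[0.014,0,0],"delta_rot":[0,0,0],"fingers":-0.765},{"dp":[0.014,0,0],"delta_rot":[0,0,0],"fingers":-0.765},{"dp":[0,0,0],"delta_rot":[0,0,0],"fingers":-0.765},{"dp":[-0.03,0,0],"delta_rot":[0,0,0],"fingers":-0.765},{"dp":[-0.02,0,-0.03],"delta_rot":[0,0,0],"fingers":-0.765},{"dp":[0,0,-0.06],"delta_rot":[0,0,0],"fingers":-0.765},{"dp":[0,0,-0.06],"delta_rot":[0,0,0],"fingers":-0.765},{"dp":[0,0,-0.06],"delta_rot":[0,0,0],"fingers":-0.765},{"dp":[0,0,0],"delta_rot":[0,0,0],"fingers":-0.765}]'
python3 - <<'E'
from h import *
plan()
p,d=manip.snapshot('scene')
for k,v in blobs('scene',p,lo=20).items():
  for b in v[:3]: print(k,b[:2],tray(b[2]-[.0017,.0017]))
cv2.imwrite('pics/s6.png',cv2.resize(p[80:260,140:380],(800,600),interpolation=cv2.INTER_CUBIC)[...,::-1])
E
```

```text
t: 16.92
tcp_pos: [0.5567, -0.001, 0.2404]
tool_rot: [0.772, 0.636, 0.004, 0.004]
force: [1.5, -1.1, 0.6]
finger_gap: 0.118
gripper_force: 0.0
t 16.92 tray [-39.7  -1.2] z 0.2404 yaw -0.0 F [ 1.5 -1.1  0.6] gap 10.1 tilt [ 0.011 -0.002 -1.   ]
blue (array([265.8, 211. ]), 189) [ 42.1 -17.9]
blue (array([498.4, 236.5]), 345) [409.2 307.6]
blue (array([ 79.8, 259.2]), 280) [-116.4 -379.1]
terra (array([207.7, 150.7]), 43) [-191.5   -6.2]
terra (array([204.5, 168.4]), 54) [-148.4  -47.2]
terra (array([  5.9, 276.9]), 50) [-174.7 -504.2]
```

View pics/s6.png

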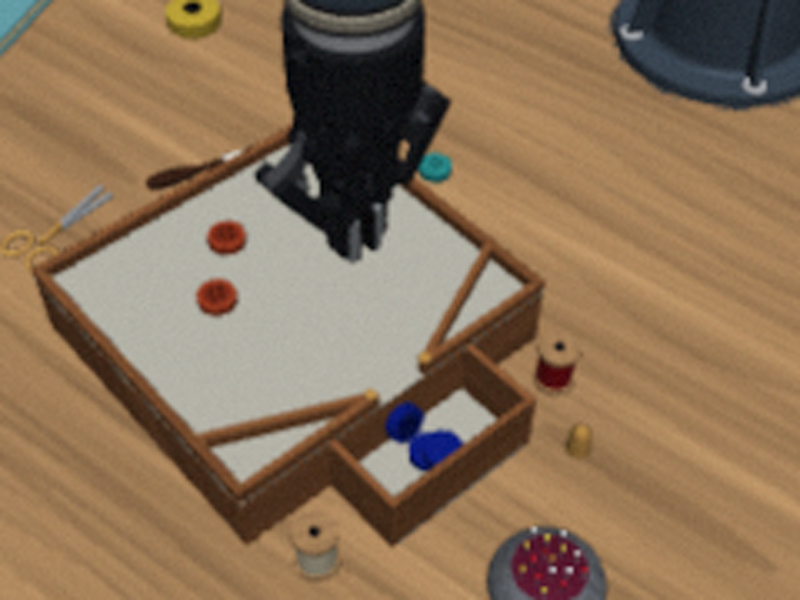

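All three blue buttons are in the catch slot: one is leaning on the tray side and one is lying on another. The two terracotta buttons and the visible bystanders haven't moved, and the tool is clear.

```bash
python3 -m crank '[{"dp":[0,0,0],"delta_rot":[0,0,0],"fingers":-0.765},{"dp":[0,0,0],"delta_rot":[0,0,0],"fingers":-0.765},{"dp":[0,0,0],"delta_rot":[0,0,0],"fingers":-0.765},{"dp":[0,0,0],"delta_rot":[0,0,0],"fingers":-0.765}]'; python3 -c "
from station import manip
print(manip.sign_off())"
```

```text
t: 17.3
tcp_pos: [0.553, -0.0002, 0.2335]
tool_rot: [0.772, 0.636, -0.001, -0.001]
force: [0.6, -0.7, -0.3]
finger_gap: 0.12
gripper_force: 0.0
the job is handed in; nothing more can be done
None
```

I swept all three blue buttons one at a time through the gate into the catch slot, left both terracotta buttons where they lay in the tray, and handed the job in at 17.3 s; no verdict came back.

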